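# Swing the hold-down arm off a finished plate

### The job

One of the two assembly nests has a finished metal plate in it. Push that nest's counterweighted hold-down arm up past its balance point, gently and without gripping it, so that it stays fully raised and the plate is free to be taken out. Leave the plate in its nest, the empty nest's arm down, and the screwdriver, bin and jar where they are.

Things in the scene. Friction and masses are not known exactly. Their poses are not given: they have to be found in the camera images.
- nest_loaded: Green plastic nest with the plate in it, fixed to the bench. Base 220 x 140 x 15 mm with a pedestal 110 x 120 mm, top 45 mm above the bench. Origin on the bench under it: base spans own x -100 to +120 mm, y -70 to +70; pedestal x -80 to +30. Own x points from the push-roller end to the hinge end, z up. The arm's hinge axis is parallel to own y, at x +90, z 75 mm, between two cheeks.
- nest_empty: Second green nest, the same in size, shape and axes as the loaded one, but with no plate in it.
- holddown_loaded (a joint): Angle (rad) of this nest's hold-down arm. 0 = down (start); grows as the push-roller end swings up and over towards the hinge; 1.4 = stop, fully raised. Balance point about 0.66: short of it the arm falls back, past it it swings on by itself, damped, and rests at the stop. Arm with weight 0.7 to 1 kg. To start it: about 1 to 2 N straight up at the roller, or 3 to 5 N pushed level to the hinge.
- holddown_empty (a joint): The same for the empty nest's hold-down arm: 0 = down (start), 1.4 = fully raised. To be left down.
- holddown_loaded_bar (a point): Middle of the push roller at the arm's free end: dark plastic sleeve, 22 mm diameter, 64 mm long, turning freely on a pin parallel to nest y; moves with the arm. Arm down: at nest x -110, z 160 mm, 10 mm in front of the base, free below and in front; 200 mm ahead of and 85 mm above the hinge. The 16 mm thick arm joins it from the hinge side, sloping down to z 110 at x -60, then level to x +60.
- holddown_empty_bar (a point): Centre of the same push roller on the empty nest's hold-down arm.
- nest_loaded_hinge (a point): Centre of the hinge axis: nest x +90, y 0, z 75 mm. The arm's round counterweight (44 mm diameter, 56 mm wide) sits 45 mm above it when the arm is down. A rubber foot under the arm, at nest x -35, stands just over the plate.
- plate: Finished dark steel plate 94 x 98 x 5 mm, loose, lying on the loaded nest's pedestal under its hold-down arm, with two upright tabs (top 21 mm above its underside) at its hinge end. Origin at the centre of its underside. To be left where it is.
- screwdriver: Loose screwdriver 150 mm long lying on the bench between the two nests, 26 mm high; origin under its middle, own x along it towards the tip. A bystander.
- bin: Loose open blue parts bin 130 x 100 x 60 mm standing beside the nests; origin at the centre of its underside. A bystander.
- jar: Loose clear jar with a white cap, 64 mm diameter, 85 mm high, standing on the other side of the nests; origin at the centre of its underside. A bystander.

How it is judged:
At the end, for the whole second after the job is handed in: The loaded nest's arm rests raised by itself at its stop (over 1.3 rad), still; the empty nest's arm is down (under 0.05 rad); the plate is within 15 mm, and screwdriver, bin and jar within 20 mm, of where they started (value of joint holddown_loaded above 1.3 rad and velocity of joint holddown_loaded between -0.1 and 0.1 rad/s and value of joint holddown_empty below 0.05 rad and distance of plate from where it was at the start of the episode below 0.015 m and distance of each of screwdriver, bin, jar from where it was at the start of the episode below 0.02 m); the robot touches nothing.
It fails at once if the hold-down arm or its nest is gripped or shoved hard (over 30 N from the fingers) (contact force between the fingers and nest_loaded above 30 N).
It fails at once if the hold-down arm is flung (over 2.5 rad/s) (velocity of joint holddown_loaded above 2.5 rad/s).
It fails at once if the empty nest's arm is raised (over 0.15 rad) (value of joint holddown_empty above 0.15 rad).
It fails at once if the plate is lifted or shifted by more than 20 mm (distance of plate from where it was at the start of the episode above 0.02 m).
It fails at once if the screwdriver, bin or jar is lifted or shifted by more than 25 mm (distance of any of screwdriver, bin, jar from where it was at the start of the episode above 0.025 m).
It also fails if it takes over 43 s, if anything falls off the work surface, if the arm or the gripper's body presses on something with over 40 N, if the wrist force passes 120 N, or if a joint passes its speed limit or range.

### The arm

A 6-joint arm with a two-finger parallel gripper is mounted at the origin on the work surface. World frame = base frame: x ahead of the robot, y to its left, z up, the work surface at z = 0. Lengths are in m, angles in rad, forces in N, time in s.
With the tool pointing down it reaches from about 0.35 to 0.8 m from the base axis. Payload 7.3 kg.
Tool frame: the origin (TCP) lies between the finger pads; the fingertips stand 25 mm ahead of it and the grasp point (between the pads) lies 6 mm ahead of it (r.tip_extent is the distance from the TCP to the fingertips, in m); z points along the fingers, y is the direction in which the jaws open and shut (so a half turn about z gives the same grasp; the last joint's range is limited). The gripper opens to 85 mm and grips with 20 to 120 N. Pads are 22 mm wide; open, the fingers measure 114 mm over their backs; the gripper's body (76 mm by 85 mm) begins 54 mm behind the grasp point. The pads swing forward as they close: fully open they stand 13 mm farther back than shut.
Start: joints at [-1.271, 0.342, 1.524, -0, 1.275, -0.146], TCP at [0.226, -0.474, 0.256] pointing down, gripper open.
Joint ranges: [-2.53, 2.53], [-0.77, 2.02], [0.04, 2.7], [-1, 4.14], [0.28, 2.66], [-3.11, 3.11]. Speed limits (rad/s): [2.57, 2.57, 3.14, 3.14, 3.14, 3.14].

### API

Orientations are given as a unit quaternion [x, y, z, w].
In Python, from workcell import r, command_gripper, optics gives the robot as it stands. The module is installed in compiled form; this text tells all that it offers. Calls block until the motion is done:
- r.reach(position, orientation): joint-space move of the TCP to a pose.
- r.move_straight(position, orientation=None, speed=0.15, max_force=None): straight line of the TCP; orientation=None keeps the orientation; speed is the mean speed in m/s. With max_force (N) it stops when the force on the tool has changed by that much, and returns True; else False.
- r.movej(angles): joint-space move.
- command_gripper(opening, force=None): finger opening in m; force is the grip in N (None keeps the last); returns when the fingers have stopped.
- r.hold(seconds).
- r.solve_ik(position, orientation): joint angles nearest the present ones, or None.
- r.read_state(): the state.
- optics.get_image(name): name is "side" or "top"; returns (picture, depth): 384x512x3 uint8, red, green, blue; 384x512 float32, m along the optical axis (not along the pixel's ray), 0 where there is no reading.
- optics.camera_model(name): a dict with "K" (3x3 intrinsics, pixels), "k1" (the pictures are not rectified: a ray, as slopes to the right and down, at radius r is drawn at 1 + k1 r^2 times it, then the intrinsics apply), "R" (3x3) and "t" (3): a world point X has camera coordinates R X + t. Camera axes: x right, y down, z forward; pixel columns grow to the right and rows downward; lengths in m; the calibration is good to about 2 mm. A picture is of the moment at which its call begins. camera_model takes no time and is no camera call.
A pose or a line that the arm cannot do raises r.PlanningError and nothing moves.
- r.finish_job(): hands the job in, once; it reports no verdict.
The state is a dict: "time_s": time; "joint_positions": joint angles; "dq": joint speeds; "tau": joint torques, N m; "eef_pos": TCP position; "eef_rot": TCP orientation; "contact_force": force on the tool from outside, world axes, zero at the start; "torque": the same for the moment, N m; "grip_width": finger opening in m.
Only numpy, scipy, OpenCV 4.12 (cv2) and the standard library are available. Lean on these libraries where they do the work, as an engineer would, in place of code of your own. Each camera call takes 0.05 s, during which the arm holds its last target.

## Working session

There is one attempt and no reset: what is moved stays moved. The work goes in short steps, each a Python script; the robot and the scene stay as the last script left them, time stands still between calls to the robot, and variables do not carry over. Pictures are saved under pics/ and viewed, and the job is handed in when it is done.

```bash
mkdir -p pics
python3 - <<'E'
from workcell import r, optics
import cv2, numpy as np
for n in("top","side"):
    im,d=optics.get_image(n); cv2.imwrite(f"pics/{n}0.png",cv2.cvtColor(im,cv2.COLOR_RGB2BGR)); np.savez(f"{n}0.npz",im=im,d=d)
    m=optics.camera_model(n); print(n,m, "C",-np.array(m["R"]).T@np.array(m["t"]))
print(r.read_state(), r.tip_extent)
E
```

```text
top {'K': array([[392.54353207,   0.        , 257.36953358],
       [  0.        , 392.54353207, 193.56380743],
       [  0.        ,   0.        ,   1.        ]]), 'k1': -0.05696531980466746, 'R': array([[-2.83641018e-02, -9.99597359e-01, -7.72830461e-04],
       [-9.87963716e-01,  2.81515879e-02, -1.52102546e-01],
       [ 1.52063059e-01, -3.55072363e-03, -9.88364416e-01]]), 't': array([0.01398106, 0.61377965, 1.11008171])} C [4.37986164e-01 6.38157187e-04 1.19053351e+00]
side {'K': array([[442.56816588,   0.        , 256.0448963 ],
       [  0.        , 442.56816588, 194.77060731],
       [  0.        ,   0.        ,   1.        ]]), 'k1': -0.11373616362959413, 'R': array([[ 0.96809036, -0.25054439, -0.00534427],
       [-0.19735445, -0.74907766, -0.63240326],
       [ 0.15444182,  0.61327822, -0.77462091]]), 't': array([-0.57039291,  0.19183286,  1.56292499])} C [ 0.34866997 -0.95771889  1.32894177]
{'time_s': 0.1, 'joint_positions': array([-1.27099384e+00,  3.42679521e-01,  1.52493936e+00,  2.80654947e-05,
        1.27538971e+00, -1.46002214e-01]), 'dq': array([-0.00128678, -0.00196596, -0.00112122, -0.00016088, -0.00066894,
        0.0008633 ]), 'tau': array([ 1.80635940e-03, -4.34449482e+01, -2.46491003e+01, -2.46010004e-04,
        4.71184147e-03, -4.57049055e-06]), 'eef_pos': array([ 0.22630044, -0.47336137,  0.25567545]), 'eef_rot': array([ 9.75260621e-01,  2.21057049e-01, -4.10066641e-05, -7.06904379e-04]), 'contact_force': array([ 0.19601684, -0.14912497,  0.37444973]), 'torque': array([-0.03979227, -0.02459489, -0.02379191]), 'grip_width': 0.08512714962384263} 0.025
```

View pics/top0.png

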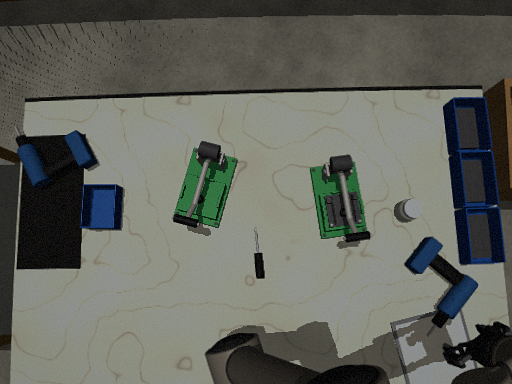

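View pics/side0.png

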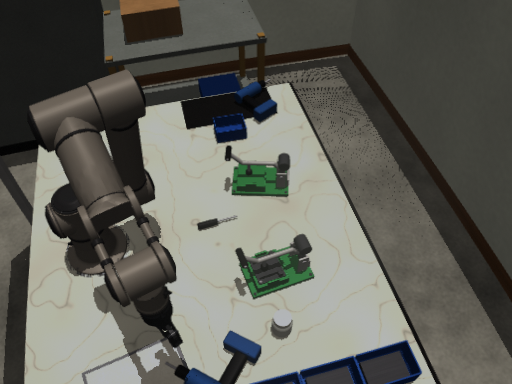

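Top view: the plate is in the right-hand nest, at about (342,208). Its roller is at about (355,236) and its counterweight at about (342,163). The empty nest is on the left, the jar at (405,209), and the screwdriver at (258,255). Next I'll measure the loaded nest.

```bash
cat > h.py <<'E'
import numpy as np, cv2
from workcell import r, optics, command_gripper
def cloud(n,d):
    m=optics.camera_model(n); K=np.array(m["K"]);R=np.array(m["R"]);t=np.array(m["t"])
    v,u=np.mgrid[0:384,0:512].astype(np.float32)
    p=np.stack([u,v],-1).reshape(-1,1,2)
    q=cv2.undistortPoints(p,K,np.array([m["k1"],0,0,0.]),None,None).reshape(384,512,2)
    c=np.dstack([q[...,0]*d,q[...,1]*d,d])
    return (c-t)@R
E
cat > m.py <<'E'
from h import *
for n,box in(("top",(300,150,385,250)),("side",(225,228,320,300))):
    z=np.load(f"{n}0.npz");im=z["im"];d=z["d"];P=cloud(n,d)
    hsv=cv2.cvtColor(im,cv2.COLOR_RGB2HSV)
    x0,y0,x1,y1=box; roi=np.zeros((384,512),bool);roi[y0:y1,x0:x1]=1
    g=roi&(hsv[...,0]>45)&(hsv[...,0]<80)&(hsv[...,1]>120)&(d>0)
    Z=P[...,2]
    b=g&(Z>0.005)&(Z<0.025)
    rect=cv2.minAreaRect(P[b][:,:2].astype(np.float32)*1000); print(n,"base",b.sum(),rect)
    for nm,lo,hi in(("high",.14,.2),):
        k=roi&(d>0)&(Z>lo)&(Z<hi); q=P[k]; 
        # cluster roller: lower x
        nl,lab,st,ce=cv2.connectedComponentsWithStats(k.astype(np.uint8))
        for i in range(1,nl):
            if st[i,4]<15: continue
            q=P[lab==i]; rr=cv2.minAreaRect(q[:,:2].astype(np.float32)*1000); print("  comp",st[i],q.mean(0),q[:,2].max(),rr)
            qq=q[q[:,2]>np.percentile(q[:,2],60)]; print("   crest",qq.mean(0))
E
python3 m.py
```

```text
top base 1105 ((594.730712890625, -246.4986572265625), (217.8478240966797, 137.48733520507812), 6.510731220245361)
  comp [332 157  21  10 110] [ 0.68239725 -0.23960206  0.14215438] 0.14669560182839195 ((681.7234497070312, -238.33714294433594), (55.4957160949707, 25.609981536865234), 88.99211883544922)
   crest [ 0.68192882 -0.23930985  0.1436016 ]
  comp [344 225  27  18 254] [ 0.47824753 -0.25869552  0.16542625] 0.17725693537980733 ((485.9450378417969, -258.82855224609375), (42.82344055175781, 71.38766479492188), 6.168470859527588)
   crest [ 0.4758101  -0.26004482  0.17088662]
side base 536 ((595.904541015625, -259.7011413574219), (217.15573120117188, 118.18915557861328), 6.300909042358398)
  comp [296 234  12  15  60] [ 0.68029265 -0.23806484  0.14232043] 0.14781928114740764 ((682.022216796875, -239.2315673828125), (23.81321907043457, 55.263736724853516), 8.087441444396973)
   crest [ 0.68151966 -0.24154753  0.14382561]
  comp [236 247  16  22 171] [ 0.47964083 -0.26503217  0.16434776] 0.17380052309976837 ((486.772705078125, -260.8768310546875), (39.90116882324219, 74.32843780517578), 7.5867719650268555)
   crest [ 0.47695377 -0.260453    0.16998164]
```

```bash
cat >> h.py <<'E'
yaw=np.radians(6.5); O=np.array([.5858,-.2476])
Q=[np.cos(yaw/2),np.sin(yaw/2),0,0]
def W(nx,z,ny=0): 
    c,s=np.cos(yaw),np.sin(yaw); return [O[0]+c*nx-s*ny,O[1]+s*nx+c*ny,z]
def roller(th):
    a=np.arctan2(.085,.2)+th; R=np.hypot(.085,.2); return .09-R*np.cos(a), .075+R*np.sin(a)
E
python3 - <<'E'
from h import *
print(W(-.11,.16))
command_gripper(0.0)
r.reach(W(-.20,.28),Q)
r.move_straight(W(-.20,.170),speed=.1)
print(r.read_state()["eef_pos"],r.read_state()["contact_force"])
print(r.move_straight(W(-.118,.170),speed=.03,max_force=2.0))
s=r.read_state();print(s["time_s"],s["eef_pos"],s["contact_force"],s["grip_width"])
p=s["eef_pos"][:2]-O;print("nest x",p@[np.cos(yaw),np.sin(yaw)],"y",p@[-np.sin(yaw),np.cos(yaw)])
for n in("top","side"):
    im,d=optics.get_image(n); cv2.imwrite(f"pics/{n}1.png",cv2.resize(cv2.cvtColor(im,cv2.COLOR_RGB2BGR)[140:320,180:420],None,fx=3,fy=3))
E
```

```text
[np.float64(0.4765070958755754), np.float64(-0.2600523535144697), 0.16]
[ 0.38733603 -0.27053917  0.17051167] [-0.26223771 -0.32052881 -0.17688469]
True
5.125 [ 0.45428369 -0.26238572  0.16941907] [-1.45803686 -1.5932922  -0.52005531] -0.00014831356009731926
nest x -0.13234469064535348 y 0.00019738953414160688
```

View pics/side1.png

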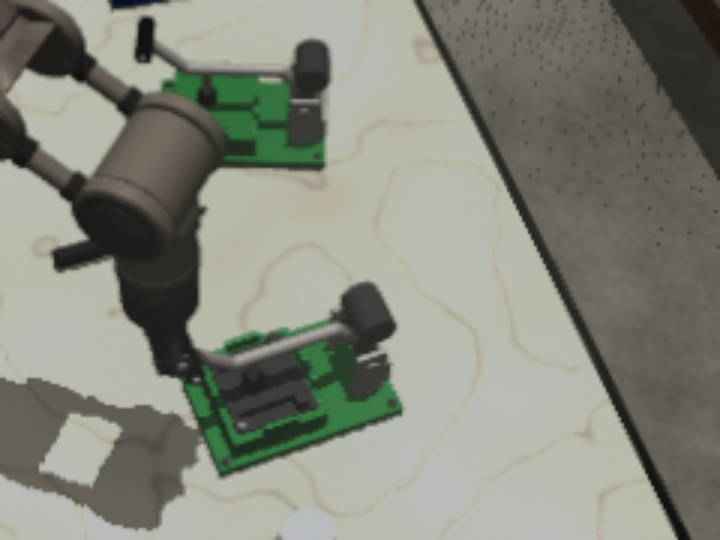

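View pics/top1.png

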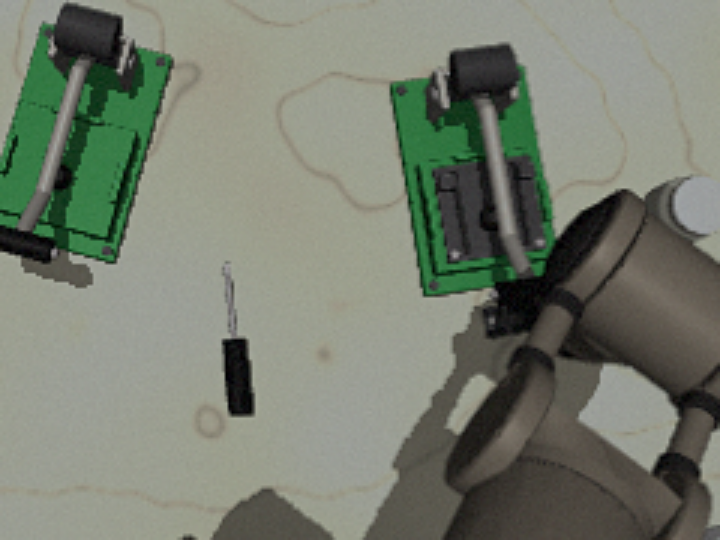

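Contact came at nest x -132 mm, as predicted (roller and finger are each 11 mm in radius). In the pictures the fingers are against the roller's front, at about (185,365) in the side crop, and the arm is still down. Next I'll push along the roller's arc to about 0.85 rad.

Run:
```python
from h import *
st=False
for th in (.15,.3,.45,.6,.74,.85):
    x,z=roller(th)
    st=r.move_straight(W(x-.022,z+.010),speed=.07,max_force=14)
    s=r.read_state();print(th,st,s["time_s"],s["eef_pos"].round(3),s["contact_force"].round(1))
    if st: break
for n in("top","side"):
    im,d=optics.get_image(n); cv2.imwrite(f"pics/{n}2.png",cv2.resize(cv2.cvtColor(im,cv2.COLOR_RGB2BGR)[140:320,180:420],None,fx=3,fy=3))
```

```text
0.15 False 5.85 [ 0.47  -0.261  0.199] [-0.7 -0.3 -0.4]
0.3 False 6.4667 [ 0.489 -0.259  0.225] [-0.5 -0.7 -0.6]
0.45 False 7.0833 [ 0.511 -0.256  0.248] [-0.8  0.2  0.7]
0.6 False 7.7 [ 0.537 -0.253  0.268] [-0.2 -0.1 -0.6]
0.74 False 8.2833 [ 0.563 -0.25   0.282] [ 0.8  0.4 -0.3]
0.85 False 8.775 [ 0.585 -0.248  0.291] [ 0.8 -0.6  0.4]
```

View pics/side2.png

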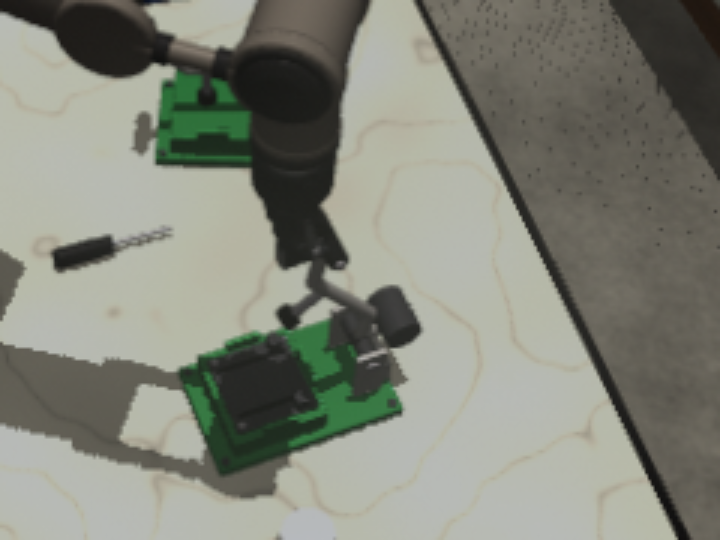

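The side crop shows the arm lifted, with its rubber foot in the air at about (288,315), and the plate still in the nest. I'll wait for the arm to swing to its stop before backing off.

Run:
```python
from h import *
r.hold(1.5)
for n in("side",):
    im,d=optics.get_image(n); cv2.imwrite(f"pics/{n}3.png",cv2.resize(cv2.cvtColor(im,cv2.COLOR_RGB2BGR)[140:320,180:420],None,fx=3,fy=3))
s=r.read_state();print(s["time_s"],s["contact_force"].round(1))
```

```text
10.425 [ 0.3 -0.1  0.1]
```

View pics/side3.png

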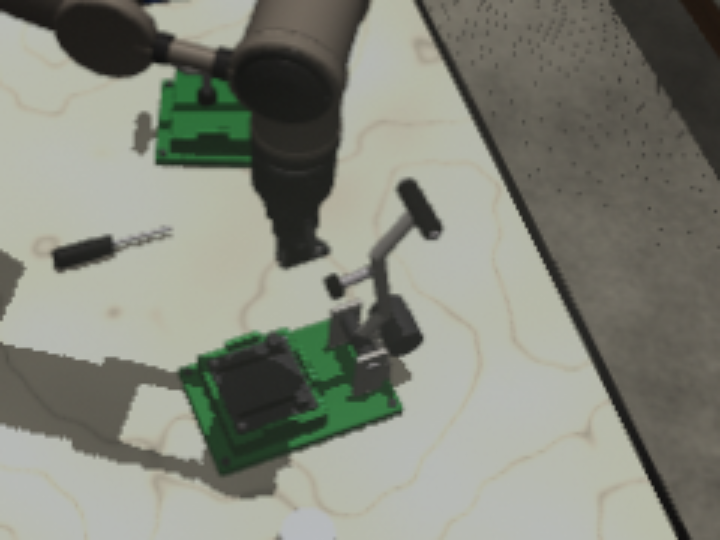

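The arm has swung on by itself: the roller is at about (418,208), well clear of the fingers. I'll retreat and check everything.

Run:
```python
from h import *
r.move_straight(W(-.20,.31),speed=.12)
r.reach([.226,-.474,.256],Q); r.hold(.5)
for n in("top","side"):
    im,d=optics.get_image(n); np.savez(f"{n}4.npz",im=im,d=d); cv2.imwrite(f"pics/{n}4.png",cv2.cvtColor(im,cv2.COLOR_RGB2BGR))
    z=np.load(f"{n}0.npz"); P0=cloud(n,z["d"]);P1=cloud(n,d)
    H=lambda P,k:P[k]
    k=(d>0)&(P1[...,2]>.24)&(P1[...,2]<.33)&(P1[...,0]>.55)&(P1[...,0]<.9)&(abs(P1[...,1]+.24)<.1)
    q=P1[k]-[*O,0]; c,s=np.cos(yaw),np.sin(yaw); print(n,"raised pts nest x",np.percentile(q[:,0]*c+q[:,1]*s,[5,50,95]),"z",np.percentile(q[:,2],[5,50,95]),"exp",roller(1.4))
    a=cv2.cvtColor(z["im"],cv2.COLOR_RGB2GRAY);b=cv2.cvtColor(im,cv2.COLOR_RGB2GRAY)
    boxes=dict(top=dict(jar=(390,195,420,225),sd=(248,222,270,282),bin=(76,180,128,234),empty=(170,138,240,232)),side=dict(jar=(270,308,296,338),sd=(194,210,240,234),bin=(210,112,250,145),empty=(220,143,295,200)))[n]
    for o,(x0,y0,x1,y1) in boxes.items(): 
        t=a[y0:y1,x0:x1]; w=b[y0-8:y1+8,x0-8:x1+8]; m=cv2.matchTemplate(w,t,cv2.TM_CCOEFF_NORMED); _,v,_,l=cv2.minMaxLoc(m); print("  ",o,"shift px",l[0]-8,l[1]-8,round(v,3))
print(r.read_state()["time_s"])
```

```text
top raised pts nest x [0.1060206  0.13389753 0.14753585] z [0.24913795 0.29343207 0.29920894] exp (np.float64(0.13976979846897092), np.float64(0.2865371531442125))
   jar shift px 0 0 0.997
   sd shift px 0 0 0.997
   bin shift px 0 0 0.994
   empty shift px 0 0 0.997
side raised pts nest x [0.10262971 0.13038553 0.1450875 ] z [0.24669005 0.28944974 0.29835915] exp (np.float64(0.13976979846897092), np.float64(0.2865371531442125))
   jar shift px 0 0 1.0
   sd shift px 0 0 1.0
   bin shift px 0 0 1.0
   empty shift px 0 0 1.0
13.8833
```

View pics/top4.png

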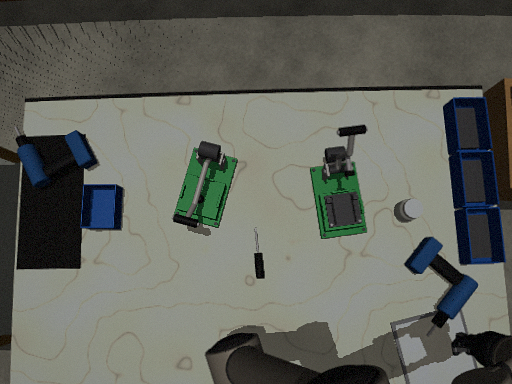

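View pics/side4.png

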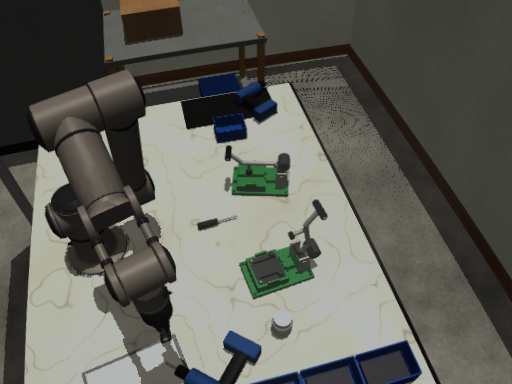

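The arm is up at its stop, with the roller at (352,130) in the top view. The plate is in its nest at (342,208) and the other objects are unmoved, so I'm handing in.

```bash
python3 -c "
from workcell import r
r.finish_job()"
```

```text
the job is handed in; nothing more can be done
```

The loaded nest's hold-down arm is fully raised and resting at its stop, and the job is handed in. No verdict is reported back.

**What I did:** I closed the gripper and touched the front of the push roller with a 2 N stop. I then pushed it along its arc to about 0.85 rad and waited while it swung the rest of the way by itself. After that I moved the robot back to where its tool started, clear of everything. The whole job took about 14 s of the 43 s allowed.

**Last checks:**
- **Raised arm:** in both views the points measured at the roller fit the fully raised position (expected nest x 140 mm, z 287 mm). I did not measure its speed, but it had several seconds to settle.
- **Bystanders and empty nest:** the screwdriver, bin, jar and empty nest with its arm down all showed 0 px of shift in both views.
- **Plate:** it is still seated on its pedestal. I checked this only by eye, because the arm covered it at the start and I had no clean picture to compare with.
- **Forces:** readings between push steps were about 1 N. The 14 N limit set for the push never triggered.

No check failed or disagreed.

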